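Find the through-bored spacer by feel and pin it in the jig

ROBOT

A 6-joint arm with a two-finger parallel gripper is mounted at the origin on the work surface; the furniture and walls round the work are solid. World frame = base frame: x ahead of the robot, y to its left, z up, the work surface at z = 0. Lengths are in m, angles in degrees, forces in N, time in s.
With the tool pointing down it reaches from about 0.3 to 0.75 m from the base axis. Payload 8.5 kg.
Tool frame: the origin (TCP) lies between the finger pads, 19 mm behind the fingertips; this is the grasp point; z points along the fingers, y is the line along which they close (so a half turn about z gives the same grasp; the last joint's range is limited). The gripper opens to 85 mm and grips with 20 to 120 N. Pads are 22 mm wide; open, the fingers measure 114 mm over their backs; the gripper's body (76 mm by 85 mm) begins 54 mm behind the grasp point. The pads swing forward as they close: fully open they stand 13 mm farther back than shut.
Start: joints at [57.107, 21.807, 74.336, -0, 83.858, -12.336], TCP at [0.193, 0.515, 0.25] pointing down, gripper open.
Joint ranges: [-178.18, 178.18], [-50.72, 133.34], [12.68, 142.11], [-81.47, 261.47], [9.98, 163.14], [-165.26, 165.26]. Speed limits (degrees/s): [136.94, 136.94, 180, 180, 180, 180].

INTERFACE

Orientations are given as a 3x3 rotation matrix whose columns are the frame's x, y, z axes.
In Python, from rig import env, optics gives the robot as it stands.
- The arm moves only by the shell command python3 -m jog 'ROWS' [OPENING] [FORCE]. ROWS is JSON, a list of rows, each an object with "linear": the shift along the tool's x, y, z in units of 40 mm (1.0 is 40 mm), a list of three; "roll": the turn about the tool's z in units of 5 degrees (1.0 is 5 degrees). A call has 1 to 12 rows; each row shifts and turns the commanded pose from where the row before left it, along the tool's axes as they then stand; what a row does not reach is not made up. A row lasts 1/12 s, in which the tool goes at most 41.7 mm and 7.16 degrees, less where a joint would pass 70% of its speed; a pose out of reach is approached as far as the arm can. A call is refused whole if a number of a shift passes 1 or a number of a turn 1, either way. A call with a gripper value outside its range is refused whole. OPENING is the opening, from -1 (shut) to 1 (fully open), set as the call begins (- or left out, the last holds). The fingers move at their own pace and stop on an object; FORCE is the grip in N (left out, the last holds). Time passes only in rows, so rows that do not move let the fingers close. It gives the time, the measured TCP pose, the force, the opening and the grip force at its end, in the units of the state.
- env.observe(): the state, without advancing time (a new reading comes with each control period).
- optics.get_image(name): name is "scene" or "top" or "wrist"; returns the picture (384x512x3 uint8, red, green, blue); there is no depth.
- optics.calibration(name): a dict with "fov_y" (degrees; the focal length in pixels is half the picture's height over the tangent of half this angle, whatever the lens; pixels are square), "cx", "cy" (the principal point, pixels), "D" ([k1, k2, p1, p2, k3] as OpenCV has them; the pictures are not rectified), "T" (4x4, takes a point from camera to world coordinates). Camera axes: x right, y down, z forward; pixel columns grow to the right and rows downward; lengths in m; the calibration is good to about 2 mm. A picture is of the moment at which its call begins: read the wrist's pose just before it. calibration takes no time and is no camera call; for the wrist camera it gives the pose at the moment of the call.
- env.close_job(): hands the job in; it is judged then, once.
The state is a dict: "time_s": time; "q": joint angles; "qvel": joint speeds; "joint_efforts": joint torques, N m; "position": TCP position; "tool_rot": TCP orientation; "ft_force": force on the tool from outside, world axes, zero at the start; "wrist_torque": the same for the moment, N m; "grip_width": finger opening in m; "gripper_force": force on a finger pad.
Only numpy, scipy, OpenCV 4.12 (cv2) and the standard library are available. Lean on these libraries where they do the work, as an engineer would, in place of code of your own. Each camera call takes 0.05 s, during which the arm holds its last target. There are 200 camera calls.

TASK

Only one of the three wooden spacers on the jig is bored right through, so feel down their bores with the steel pin parked in the jig's tall block. Slide the two stopped ones to the right-hand end, up against the stop strip, and slide the through-bored one into the corner between back fence and tall block; then push the pin down through it into the hole in the board until its collar sits on the spacer, and leave it there. Only slide the spacers, do not lift or tip them, and leave the other things on the bench alone.

Things in the scene. Friction and masses are not known exactly. Their poses are not given: they have to be found in the camera images.
- jig: Wooden jig fixed to the bench: a plywood board, 188 mm along its x by 460 mm along its y, 20 mm thick, with a fence on its far edge, a stop strip on its right end and a tall block on its left far corner; front edge open. Origin: centre of the board's underside, on the bench; x points to the fence (away from the robot), y along the fence to the left, z up; board top at z = 20 mm.
- fence (a point): Middle of the back fence's inner face, at the board's top: jig x 80, y -14 mm, face normal to jig x. The fence stands 30 mm above the board and runs from the stop strip to the tall block.
- stop_strip (a point): Middle of the right-hand stop strip's inner face, at the board's top: jig x -7, y -210 mm, face normal to jig y. The strip stands 30 mm above the board and runs from jig x -93 to 79 mm: room for two spacers side by side.
- pin_hole (a point): Mouth, at the board's top face, of the 19 mm hole for the pin, through the 20 mm board; jig x 41, y 142 mm. It is 39 mm from the fence and 40 mm from the tall block, so a spacer pushed into the corner stands over it within about 2 mm.
- parking_hole (a point): Mouth of the 18 mm hole in the tall block's top in which the pin starts (jig x 41, y 206, z 80 mm); it goes down through block and board. The block stands 60 mm above the board, jig x -18 to 94, y 182 to 230 mm; its face towards the spacers is at y 182.
- pin: Steel pin, 0.25 kg, starts upright in the parking hole, collar on the block. Shank 16 mm diameter, 76 mm long, the last 10 mm tapered to an 8 mm tip; collar 26 mm diameter, 6 mm thick; above it a dark round handle, 20 mm diameter, 44 mm tall, to grip from above. Origin: on the axis at the collar's underside; z up along the axis. Fully home its tip is 16 mm down in the board.
- pin_tip (a point): Centre of the pin's lower end, 76 mm below the pin's origin. Put down a through bore away from the hole it stops on the board; in a stopped bore it stops 16 mm higher.
- pin_grip (a point): Point on the handle's axis, 28 mm above the pin's origin: a TCP here leaves the fingertips just above the collar.
- spacer_1: Turned pale-wood spacer, 76 mm diameter, 60 mm tall, 0.14 to 0.28 kg, on the jig's board; the three look alike. A 20 mm bore opens in the middle of its top. In one of the three (differs each time) the bore is open through all 60 mm; in the other two it ends at a flat floor 44 mm below the top. Origin: centre of its underside; z up along the bore.
- spacer_2: Turned pale-wood spacer, 76 mm diameter, 60 mm tall, 0.14 to 0.28 kg, on the jig's board; the three look alike. A 20 mm bore opens in the middle of its top. In one of the three (differs each time) the bore is open through all 60 mm; in the other two it ends at a flat floor 44 mm below the top. Origin: centre of its underside; z up along the bore.
- spacer_3: Turned pale-wood spacer, 76 mm diameter, 60 mm tall, 0.14 to 0.28 kg, on the jig's board; the three look alike. A 20 mm bore opens in the middle of its top. In one of the three (differs each time) the bore is open through all 60 mm; in the other two it ends at a flat floor 44 mm below the top. Origin: centre of its underside; z up along the bore.
- tape_measure: Grey tape measure, 35x79x64 mm, a bystander on the bench left of the jig. Origin: centre of its underside.
- wax_tin: Yellow round tin with a pale lid, 70 mm diameter, 62 mm tall, a bystander on the bench left of the jig. Origin: centre of its underside.

How it is judged:
By the outcome, as a careful person would: the job done as asked, in the order asked, and still so for the second after the job is handed in, with the robot touching nothing.
It also fails if it takes over 72 s, if anything falls off the work surface, if the arm or the gripper's body presses on something with over 40 N, if the wrist force passes 120 N, or if a joint passes its speed limit or range.

## Working session

There is one attempt and no reset: what is moved stays moved. The work goes in short steps, Python scripts to look and compute and a shell command to move; the robot and the scene stay as the last step left them, time stands still between calls to the robot, and variables do not carry over. Pictures are saved under pics/ and viewed, at most 10 in all, crops included, and the job is handed in when it is done.

```bash
ls; mkdir -p pics
python3 - <<'E'
from rig import env, optics
import cv2, numpy as np
for n in("top","scene"):
    im=optics.get_image(n); c=optics.calibration(n); print(n,c["fov_y"],c["cx"],c["cy"],c["D"],np.round(c["T"],3).tolist())
    cv2.imwrite(f"pics/{n}0.png",im[:,:,::-1])
s=env.observe(); print(s)
E
```

```text
pics
top 45.197257463057994 254.78466565696613 196.34269347528766 [-0.1785135  0.         0.         0.         0.       ] [[0.003, -0.993, 0.12, 0.328], [-1.0, -0.006, -0.026, 0.127], [0.027, -0.12, -0.992, 1.354], [0.0, 0.0, 0.0, 1.0]]
scene 49.16895120421249 253.9103178422362 194.02256447716516 [-0.1593933  0.         0.         0.         0.       ] [[0.846, -0.241, 0.476, 0.015], [-0.533, -0.357, 0.767, -0.635], [-0.014, -0.902, -0.431, 0.52], [0.0, 0.0, 0.0, 1.0]]
{'time_s': 0.1, 'q': array([ 5.71075454e+01,  2.18367405e+01,  7.43792595e+01, -1.32210131e-03,
        8.38588285e+01, -1.23355685e+01]), 'qvel': array([-0.09221541, -0.07840342, -0.09998043, -0.02102193, -0.05979795,
       -0.1117474 ]), 'joint_efforts': array([ 4.34392132e-03, -4.49216330e+01, -2.31659174e+01, -1.16769352e-04,
        3.62976876e-03,  3.15679779e-05]), 'position': array([0.1929958 , 0.51476713, 0.24948394]), 'tool_rot': array([[-9.36324807e-01,  3.51134418e-01, -6.89978132e-04],
       [ 3.51135002e-01,  9.36324186e-01, -1.10909844e-03],
       [ 2.56600578e-04, -1.28075186e-03, -9.99999147e-01]]), 'ft_force': array([-0.01385278, -0.63241328,  0.36731781]), 'wrist_torque': array([ 0.06435771, -0.02948646,  0.00886626]), 'gripper_force': 0.0, 'grip_width': 0.08522506114449035}
```

View pics/top0.png

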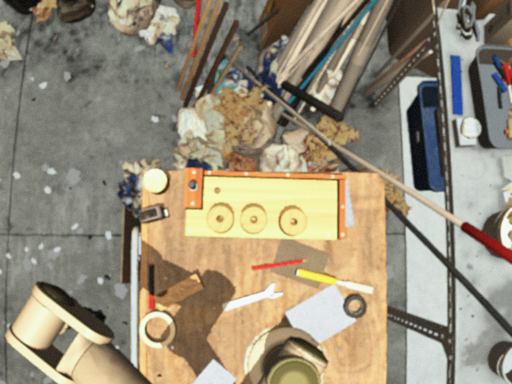

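View pics/scene0.png

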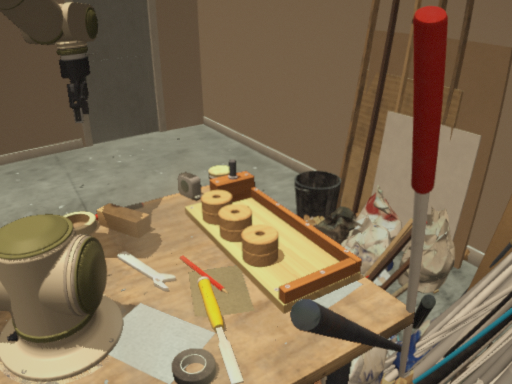

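The top view shows the jig at columns 183-350 and rows 170-240, with the tall block and pin at about (193,185). The three spacers are near (220,217), (253,217) and (292,219), and the tin and tape are at the left. In the scene view the pin stands upright in the block and the spacers are near the front of the jig.

```bash
cat > h.py <<'E'
from rig import env, optics
import cv2, numpy as np
def K(c,h=384):
    f=h/2/np.tan(np.radians(c["fov_y"]/2)); return np.array([[f,0,c["cx"]],[0,f,c["cy"]],[0,0,1]])
def ray(c,uv,z):
    p=cv2.undistortPoints(np.array(uv,float).reshape(-1,1,2),K(c),np.array(c["D"])).reshape(-1,2)
    T=np.array(c["T"]); d=np.c_[p,np.ones(len(p))]@T[:3,:3].T; o=T[:3,3]
    return o+d*((z-o[2])/d[:,2])[:,None]
def proj(c,P):
    Ti=np.linalg.inv(np.array(c["T"])); P=np.array(P,float).reshape(-1,3)@Ti[:3,:3].T+Ti[:3,3]
    return cv2.projectPoints(P,np.zeros(3),np.zeros(3),K(c),np.array(c["D"]))[0].reshape(-1,2)
E
python3 - <<'E'
from h import *
im=cv2.imread("pics/top0.png"); c=optics.calibration("top")
cr=im[160:250,140:360]; cv2.imwrite("pics/crop0.png",cv2.resize(cr,None,fx=3.6,fy=3.6,interpolation=cv2.INTER_CUBIC))
hsv=cv2.cvtColor(im,cv2.COLOR_BGR2HSV)
for p in [(188,205),(260,230),(260,175),(220,210),(220,217),(330,200)]: print(p,hsv[p[1],p[0]])
b=ray(c,[(220,217),(253,217),(292,219)],.08); print(b.round(3))
print(ray(c,[(186,238),(338,240)],.02).round(3), ray(c,[(193,185)],.13).round(3))
w=optics.calibration("wrist"); s=env.observe(); T=np.eye(4);T[:3,:3]=s["tool_rot"];T[:3,3]=s["position"]
print((np.linalg.inv(T)@w["T"]).round(3),w["fov_y"],w["D"])
E
```

```text
(188, 205) [ 14 163 244]
(260, 230) [ 24 110 239]
(260, 175) [ 15 156 244]
(220, 210) [ 26  94 245]
(220, 217) [ 23 121 194]
(330, 200) [ 29  81 246]
[[ 0.424  0.19   0.08 ]
 [ 0.424  0.098  0.08 ]
 [ 0.419 -0.01   0.08 ]]
[[ 0.367  0.29   0.02 ]
 [ 0.362 -0.151  0.02 ]] [[0.505 0.261 0.13 ]]
[[ 0.    -0.964 -0.268  0.068]
 [ 1.     0.    -0.     0.   ]
 [ 0.    -0.268  0.964 -0.124]
 [ 0.     0.     0.     1.   ]] 70.61187044311463 [0.00787728 0.         0.         0.         0.        ]
```

View pics/crop0.png

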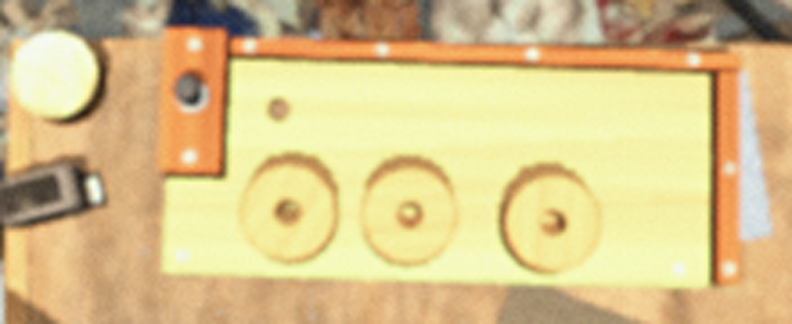

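In the enlarged crop the bores are at about (288,210), (409,213) and (553,221), and the pin's handle is at (190,89). The pin hole is at (278,109), and the board is turned by less than 1°. I'll square the tool with the jig, go above the pin and look with the wrist camera.

```bash
python3 -m jog '[{"linear":[0,0,0],"roll":-1},{"linear":[0,0,0],"roll":-1},{"linear":[0,0,0],"roll":-1},{"linear":[0,0,0],"roll":-1}]' >/dev/null
python3 -m jog '[{"linear":[-0.7,-0.58,0],"roll":0},{"linear":[-0.7,-0.58,0],"roll":0},{"linear":[-0.7,-0.58,0],"roll":0},{"linear":[-0.7,-0.58,0],"roll":0},{"linear":[-0.7,-0.58,0],"roll":0},{"linear":[-0.7,-0.58,0],"roll":0},{"linear":[-0.7,-0.58,0],"roll":0},{"linear":[-0.7,-0.58,0],"roll":0},{"linear":[-0.7,-0.58,0],"roll":0},{"linear":[-0.7,-0.58,0],"roll":0},{"linear":[-0.7,-0.58,0],"roll":0},{"linear":[0,0,0],"roll":0}]'
python3 - <<'E'
from h import *
c=optics.calibration("wrist"); im=optics.get_image("wrist")[:,:,::-1]; np.save("w1.npy",{"im":im,"c":c},allow_pickle=True)
cv2.imwrite("pics/w1.png",im); s=env.observe(); print(s["tool_rot"].round(4),s["position"].round(4))
E
```

```text
time_s: 1.43
position: [0.5026, 0.2528, 0.2491]
tool_rot: [[-1.0, 0.015, 0.0], [0.015, 1.0, -0.001], [-0.0, -0.001, -1.0]]
ft_force: [-0.1, 0.5, -0.6]
grip_width: 0.0859
gripper_force: 0.0
[[-9.999e-01  1.380e-02 -1.000e-03]
 [ 1.380e-02  9.999e-01 -5.000e-04]
 [ 1.000e-03 -6.000e-04 -1.000e+00]] [0.5005 0.2546 0.2491]
```

View pics/w1.png

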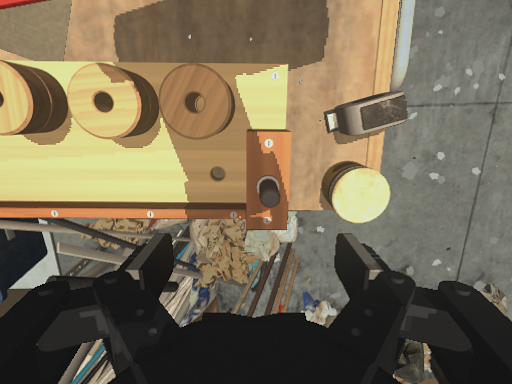

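The wrist view shows the pin at (270,190) in the block and the pin hole at (218,173). The spacer bores are at (196,102), (103,101) and about (0,99). Block top corners are at (248,130), (291,131) and (285,229).

Run:
```python
from h import *
d=np.load("w1.npy",allow_pickle=True).item(); c,im=d["c"],np.ascontiguousarray(d["im"])
print("c",c["T"][:3,3].round(3))
g=cv2.cvtColor(im,cv2.COLOR_BGR2GRAY)
# pin hole centroid
r=g[163:184,208:229]; m=(r<np.median(r)*0.7).astype(np.uint8); M=cv2.moments(m,True); hp=(208+M["m10"]/M["m00"],163+M["m01"]/M["m00"]); print("hole px",hp)
hole=ray(c,[hp],.02)[0]; print("hole",hole.round(4))
# spacer discs by Hough
for (cx,cy) in [(196,101),(103,101)]:
    roi=cv2.medianBlur(g[cy-50:cy+50,cx-50:cx+50],3)
    h=cv2.HoughCircles(roi,cv2.HOUGH_GRADIENT,1.5,100,param1=100,param2=15,minRadius=33,maxRadius=42)
    if h is not None: u=h[0,0]; print("disc",u[0]+cx-50,u[1]+cy-50,u[2],ray(c,[(u[0]+cx-50,u[1]+cy-50)],.08)[0].round(4))
# block corners, expected jig (-18,182) (-18,230) (94,230) (94,182)
B=ray(c,[(248,130),(291,131),(285,229),(247,229)],.08); print("block",B.round(4).tolist())
print("edge front-left board", ray(c,[(288,65)],.02).round(4))
# fence inner top edge direction
print("bores",ray(c,[(103,101),(196,102),(0,99)],.08).round(4).tolist())
cr=im[90:235,150:300]; cv2.imwrite("pics/w1c.png",cv2.resize(cr,None,fx=4,fy=4,interpolation=cv2.INTER_CUBIC))
```

```text
c [0.435 0.254 0.373]
hole px (216.67441860465115, 174.63953488372093)
hole [0.5097 0.2034 0.02  ]
disc 194.75 101.25 36.15 [0.4198 0.1935 0.08  ]
disc 106.25 96.75 39.45 [0.4142 0.1036 0.08  ]
block [[0.4493, 0.2476, 0.08], [0.451, 0.293, 0.08], [0.5628, 0.2884, 0.08], [0.5622, 0.2441, 0.08]]
edge front-left board [[0.3773 0.2956 0.02  ]]
bores [[0.4183, 0.0996, 0.08], [0.4205, 0.1947, 0.08], [0.4152, -0.0045, 0.08]]
```

View pics/w1c.png

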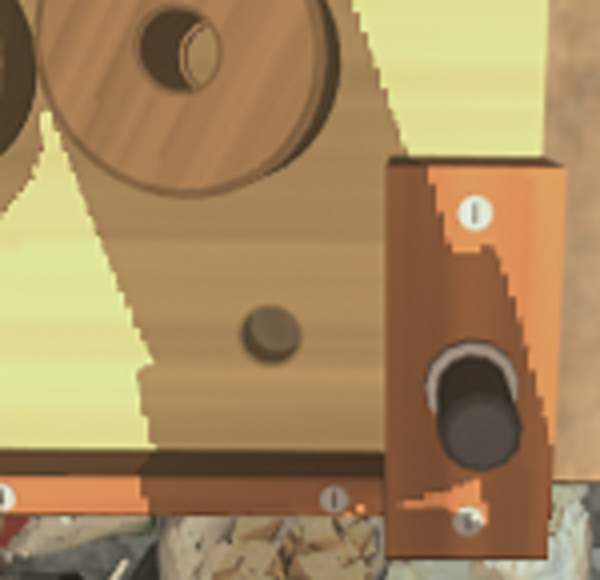

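The crop shows the pin hole centre at crop (271,334), the handle top at (480,428) and the collar at about (472,386). The left spacer's bore rim is centred at (177,48).

Run:
```python
from h import *
d=np.load("w1.npy",allow_pickle=True).item(); c=d["c"]
f=lambda u,v:(150+u/4-.4,90+v/4-.4)
print("hole",ray(c,[f(271,334)],.02).round(4)); hole=ray(c,[f(271,334)],.02)[0]
print("handle top",ray(c,[f(480,428)],.13).round(4),"collar",ray(c,[f(472,386)],.086).round(4))
print("bore1",ray(c,[f(177,48)],.08).round(4))
B=ray(c,[f(387,165),f(566,165),f(547,558),f(385,556)],.08); print(B.round(4))
a=np.array([[-.018,.182],[-.018,.230],[.094,.230],[.094,.182],[.041,.142]]); b=np.r_[B[:,:2],hole[None,:2]]
A,B0=a-a.mean(0),b-b.mean(0); th=np.arctan2((A[:,0]*B0[:,1]-A[:,1]*B0[:,0]).sum(),(A*B0).sum()); R=np.array([[np.cos(th),-np.sin(th)],[np.sin(th),np.cos(th)]]); t=b.mean(0)-R@a.mean(0)
print("yaw",np.degrees(th),"t",t, "res",(a@R.T+t-b).round(4).tolist()); print("park",R@[.041,.206]+t,"hole",R@[.041,.142]+t)
s=env.observe();print(s["position"].round(4))
```

```text
hole [[0.5076 0.2044 0.02  ]]
handle top [[0.5079 0.2677 0.13  ]] collar [[0.5092 0.2679 0.086 ]]
bore1 [[0.4201 0.1926 0.08  ]]
[[0.4502 0.2458 0.08  ]
 [0.4509 0.2931 0.08  ]
 [0.5629 0.29   0.08  ]
 [0.5617 0.2428 0.08  ]]
yaw -1.5174051598087375 t [0.4629556 0.0631011] res [[-0.0004, -0.0003], [0.0002, 0.0004], [0.0001, 0.0005], [0.0001, -0.0002], [0.0001, -0.0004]]
park [0.50939623 0.26794316] hole [0.50770148 0.2039656 ]
[0.5005 0.2546 0.2491]
```

```bash
python3 -m jog '[{"linear":[0,0,0],"roll":0.14},{"linear":[-0.2,0.34,0],"roll":0},{"linear":[0,0,0.6],"roll":0},{"linear":[0,0,0.8],"roll":0},{"linear":[0,0,0.8],"roll":0},{"linear":[0,0,0.6],"roll":0},{"linear":[0,0,0.4],"roll":0},{"linear":[0,0,0.2],"roll":0},{"linear":[0,0,0.1],"roll":0},{"linear":[0,0,0],"roll":0}]'
python3 -m jog '[{"linear":[0,0,0],"roll":0},{"linear":[0,0,0],"roll":0},{"linear":[0,0,0],"roll":0},{"linear":[0,0,0],"roll":0},{"linear":[0,0,0],"roll":0},{"linear":[0,0,0],"roll":0},{"linear":[0,0,0],"roll":0}]' -1 60
```

```text
time_s: 2.32
position: [0.5065, 0.2708, 0.11]
tool_rot: [[-1.0, 0.021, -0.0], [0.021, 1.0, -0.0], [0.0, -0.0, -1.0]]
ft_force: [0.5, -0.4, -0.2]
grip_width: 0.0854
gripper_force: 0.0
time_s: 2.9
position: [0.5071, 0.2693, 0.1106]
tool_rot: [[-1.0, 0.022, 0.0], [0.022, 1.0, -0.002], [-0.0, -0.002, -1.0]]
ft_force: [-1.2, -5.6, 4.8]
grip_width: 0.0187
gripper_force: 58.5
```

```bash
python3 -m jog '[{"linear":[0,0,-0.2],"roll":0},{"linear":[0,0,-0.5],"roll":0},{"linear":[0,0,-0.6],"roll":0},{"linear":[0,0,-0.6],"roll":0},{"linear":[0,0,-0.5],"roll":0},{"linear":[0,0,-0.2],"roll":0},{"linear":[0,0,0],"roll":0},{"linear":[0,0,0],"roll":0}]'
python3 - <<'E'
from h import *
c=optics.calibration("wrist"); im=optics.get_image("wrist")[:,:,::-1]; np.save("w2.npy",{"im":im,"c":c},allow_pickle=True)
cv2.imwrite("pics/w2.png",im)
for i in range(3): s=env.observe(); print(s["position"].round(4),s["ft_force"].round(2),s["grip_width"])
E
```

```text
time_s: 3.57
position: [0.5066, 0.2702, 0.2133]
tool_rot: [[-1.0, 0.022, -0.001], [0.022, 1.0, -0.0], [0.001, -0.0, -1.0]]
ft_force: [-0.2, 0.3, -2.5]
grip_width: 0.0182
gripper_force: 59.2
[0.5064 0.2701 0.2126] [ 0.17 -0.23 -2.36] 0.01821354225300315
[0.5064 0.2701 0.2126] [ 0.17 -0.23 -2.36] 0.01821354225300315
[0.5064 0.2701 0.2126] [ 0.17 -0.23 -2.36] 0.01821354225300315
```

View pics/w2.png

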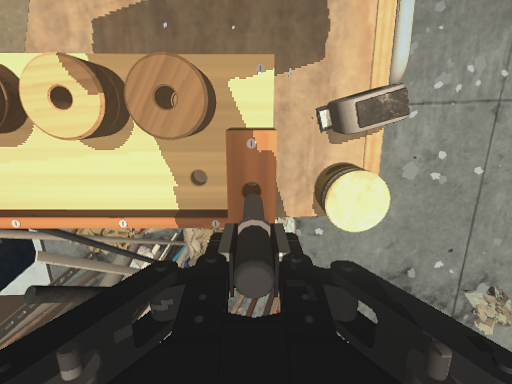

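The pin hangs straight in the grip, and the wrist reads 2.4 N of weight. The bores appear at (166,97) and (60,97). Next I move over the left spacer's bore and start down.

```bash
python3 - <<'E'
from h import *
d=np.load("w2.npy",allow_pickle=True).item(); c=d["c"]
print(ray(c,[(166,97),(60,97)],.08).round(4).tolist(), ray(c,[(199.5,177.5)],.02).round(4), ray(c,[(252,189)],.08).round(4))
print("tip expected px",proj(c,[0.5094,0.2679,.1086]))
t=optics.calibration("top"); f=lambda u,v:(140+u/3.6-.4,160+v/3.6-.4)
print("top bores",ray(t,[f(288,210),f(409,213),f(553,221)],.08).round(4).tolist(),"hole",ray(t,[f(278,109)],.02).round(4))
E
python3 -m jog '[{"linear":[0.35,-0.33,0],"roll":0.05},{"linear":[0.55,-0.5,0],"roll":0},{"linear":[0.55,-0.5,0],"roll":0},{"linear":[0.5,-0.4,0],"roll":0},{"linear":[0.24,-0.2,0],"roll":0},{"linear":[0,0,0],"roll":0},{"linear":[0,0,0],"roll":0},{"linear":[0,0,0],"roll":0}]'
python3 - <<'E'
from h import *
c=optics.calibration("wrist"); im=optics.get_image("wrist")[:,:,::-1]; np.save("w3.npy",{"im":im,"c":c},allow_pickle=True)
cv2.imwrite("pics/w3.png",cv2.resize(im[100:300,180:330],None,fx=3,fy=3,interpolation=cv2.INTER_CUBIC)); print(env.observe()["position"])
E
```

```text
[[0.4208, 0.1935, 0.08], [0.419, 0.099, 0.08]] [[0.5085 0.2054 0.02  ]] [[0.508  0.2687 0.08  ]]
tip expected px [[250.96268094 199.03302258]]
top bores [[0.4211, 0.1906, 0.08], [0.4193, 0.0976, 0.08], [0.4135, -0.0135, 0.08]] hole [[0.5074 0.2027 0.02  ]]
time_s: 4.28
position: [0.4179, 0.1956, 0.2134]
tool_rot: [[-1.0, 0.026, -0.001], [0.026, 1.0, 0.0], [0.001, 0.0, -1.0]]
ft_force: [0.3, -0.0, -2.9]
grip_width: 0.0187
gripper_force: 59.4
[0.41798805 0.19562806 0.21352424]
```

View pics/w3.png

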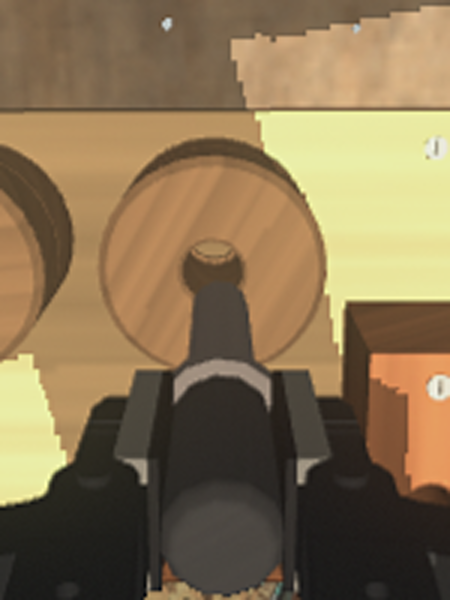

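The crop shows the bore rim centred at about (212,268) and the pin tip at about (220,289), nearly over it. I'll check the offset by rays.

Run:
```python
from h import *
d=np.load("w3.npy",allow_pickle=True).item(); c=d["c"]
b=ray(c,[(250.5,189)],.08);t=ray(c,[(253,196.3)],.1095);print(b.round(4),t.round(4),((b-t)*1000).round(1))
```

```text
[[0.4194 0.1926 0.08  ]] [[0.4181 0.1951 0.1095]] [[  1.3  -2.6 -29.5]]
```

```bash
python3 -m jog '[{"linear":[-0.02,-0.05,0],"roll":0},{"linear":[0,0,0.3],"roll":0},{"linear":[0,0,0.3],"roll":0},{"linear":[0,0,0.2],"roll":0},{"linear":[0,0,0.2],"roll":0},{"linear":[0,0,0.2],"roll":0},{"linear":[0,0,0],"roll":0},{"linear":[0,0,0],"roll":0}]'
```

```text
time_s: 5.0
position: [0.4182, 0.1933, 0.1658]
tool_rot: [[-1.0, 0.026, -0.001], [0.026, 1.0, -0.0], [0.001, -0.0, -1.0]]
ft_force: [0.4, -0.1, -3.1]
grip_width: 0.0186
gripper_force: 59.3
```

```bash
python3 -m jog '[{"linear":[0,0,0.2],"roll":0},{"linear":[0,0,0.2],"roll":0},{"linear":[0,0,0.1],"roll":0},{"linear":[0,0,0.05],"roll":0},{"linear":[0,0,0.05],"roll":0},{"linear":[0,0,0],"roll":0},{"linear":[0,0,0],"roll":0}]'
python3 -m jog '[{"linear":[0,0,0.05],"roll":0},{"linear":[0,0,0],"roll":0},{"linear":[0,0,0],"roll":0}]'
```

```text
time_s: 5.58
position: [0.4182, 0.1933, 0.1421]
tool_rot: [[-1.0, 0.026, 0.0], [0.026, 1.0, 0.0], [-0.0, 0.0, -1.0]]
ft_force: [-0.5, 0.1, -1.7]
grip_width: 0.0186
gripper_force: 59.3
time_s: 5.83
position: [0.4181, 0.1933, 0.1401]
tool_rot: [[-1.0, 0.026, 0.0], [0.026, 1.0, 0.0], [-0.0, 0.0, -1.0]]
ft_force: [-0.5, -0.6, -1.6]
grip_width: 0.0182
gripper_force: 59.3
```

```bash
python3 -m jog '[{"linear":[0,0,0.05],"roll":0},{"linear":[0,0,0],"roll":0},{"linear":[0,0,0],"roll":0}]'
python3 -m jog '[{"linear":[0,0,0.05],"roll":0},{"linear":[0,0,0],"roll":0},{"linear":[0,0,0],"roll":0}]'|grep -E "pos|ft"
```

```text
time_s: 6.08
position: [0.4181, 0.1932, 0.1379]
tool_rot: [[-1.0, 0.026, -0.0], [0.026, 1.0, -0.0], [0.0, -0.0, -1.0]]
ft_force: [-0.5, 0.9, -1.9]
grip_width: 0.0183
gripper_force: 59.3
position: [0.4181, 0.1932, 0.1359]
ft_force: [-0.3, -0.1, -3.0]
```

```bash
python3 -m jog '[{"linear":[0,0,0.07],"roll":0},{"linear":[0,0,0.07],"roll":0},{"linear":[0,0,0],"roll":0},{"linear":[0,0,0],"roll":0}]'|grep -E "pos|ft"
python3 -m jog '[{"linear":[0,0,0.05],"roll":0},{"linear":[0,0,0],"roll":0},{"linear":[0,0,0],"roll":0}]'|grep -E "pos|ft"
```

```text
position: [0.418, 0.1932, 0.1302]
ft_force: [0.0, -0.1, -2.4]
position: [0.4181, 0.1932, 0.1284]
ft_force: [0.2, 0.2, -2.5]
```

The left spacer is bored through: the tip has gone well past the 44 mm floor with no contact. I pull the pin out and move over the right spacer.

```bash
python3 -m jog '[{"linear":[0,0,-0.2],"roll":0},{"linear":[0,0,-0.4],"roll":0},{"linear":[0,0,-0.5],"roll":0},{"linear":[0,0,-0.5],"roll":0},{"linear":[0,0,-0.4],"roll":0},{"linear":[0,-0.4,0],"roll":0},{"linear":[0,-0.8,0],"roll":0},{"linear":[0,-0.8,0],"roll":0},{"linear":[0,-0.8,0],"roll":0},{"linear":[0.03,-0.8,0],"roll":0},{"linear":[0,-0.8,0],"roll":0},{"linear":[0,-0.4,0],"roll":0}]' >/dev/null
python3 -m jog '[{"linear":[0,-0.3,0],"roll":0},{"linear":[0,0,0],"roll":0},{"linear":[0,0,0],"roll":0},{"linear":[0,0,0],"roll":0}]'
python3 - <<'E'
from h import *
c=optics.calibration("wrist"); im=optics.get_image("wrist")[:,:,::-1]; np.save("w4.npy",{"im":im,"c":c},allow_pickle=True)
cv2.imwrite("pics/w4.png",cv2.resize(im[90:290,130:380],None,fx=3,fy=3,interpolation=cv2.INTER_CUBIC)); print(env.observe()["position"])
E
```

```text
time_s: 8.25
position: [0.4115, -0.0101, 0.2087]
tool_rot: [[-1.0, 0.026, 0.0], [0.026, 1.0, 0.0], [-0.0, 0.0, -1.0]]
ft_force: [-0.8, -0.3, -1.5]
grip_width: 0.0185
gripper_force: 59.5
[ 0.41148173 -0.00991067  0.20862882]
```

View pics/w4.png

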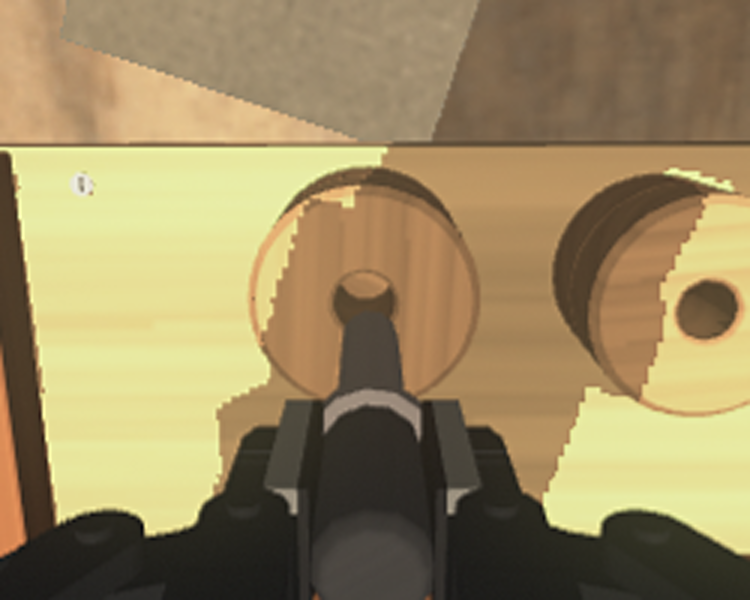

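The crop shows the right spacer's bore at (364,301) with the pin tip at (370,319) almost over it, and the middle spacer's bore at (707,309). I shift 1.6 mm and go down.

```bash
python3 - <<'E'
from h import *
d=np.load("w4.npy",allow_pickle=True).item(); c=d["c"]
f=lambda u,v:(130+u/3-.33,90+v/3-.33)
print(ray(c,[f(364.5,301),f(707,309)],.08).round(4).tolist(),ray(c,[f(370,320)],.102).round(4))
E
python3 -m jog '[{"linear":[0,-0.04,0],"roll":0},{"linear":[0,0,0.3],"roll":0},{"linear":[0,0,0.3],"roll":0},{"linear":[0,0,0.2],"roll":0},{"linear":[0,0,0.2],"roll":0},{"linear":[0,0,0.1],"roll":0},{"linear":[0,0,0],"roll":0},{"linear":[0,0,0],"roll":0}]'|grep -E "pos|ft"
python3 -m jog '[{"linear":[0,0,0.2],"roll":0},{"linear":[0,0,0.15],"roll":0},{"linear":[0,0,0.1],"roll":0},{"linear":[0,0,0],"roll":0},{"linear":[0,0,0],"roll":0}]'|grep -E "pos|ft"
```

```text
[[0.4128, -0.0123, 0.08], [0.4183, 0.0981, 0.08]] [[ 0.4126 -0.0105  0.102 ]]
position: [0.4117, -0.0122, 0.1646]
ft_force: [0.4, -0.8, -1.6]
position: [0.4115, -0.0123, 0.1462]
ft_force: [-0.2, -0.2, -2.2]
```

Now 1 mm feeling steps around the expected floor (TCP about 0.1426).

```bash
python3 -m jog '[{"linear":[0,0,0.05],"roll":0},{"linear":[0,0,0.03],"roll":0},{"linear":[0,0,0],"roll":0},{"linear":[0,0,0],"roll":0}]'|grep -E "pos|ft"
python3 -m jog '[{"linear":[0,0,0.03],"roll":0},{"linear":[0,0,0],"roll":0},{"linear":[0,0,0],"roll":0}]'|grep -E "pos|ft"
python3 -m jog '[{"linear":[0,0,0.03],"roll":0},{"linear":[0,0,0],"roll":0},{"linear":[0,0,0],"roll":0}]'|grep -E "pos|ft"
```

```text
position: [0.4115, -0.0123, 0.1433]
ft_force: [-0.9, 0.3, -2.4]
position: [0.4118, -0.0123, 0.1424]
ft_force: [-0.4, 0.3, 4.2]
position: [0.4123, -0.0124, 0.1422]
ft_force: [-2.9, 1.0, 15.4]
```

The right spacer is stopped, with the floor felt at TCP 0.1425. I lift clear of the floor and drag it right about 90 mm with the pin.

```bash
python3 -m jog '[{"linear":[0,0,-0.12],"roll":0},{"linear":[0,-0.05,0],"roll":0},{"linear":[0,-0.12,0],"roll":0},{"linear":[0,-0.2,0],"roll":0},{"linear":[0,-0.25,0],"roll":0},{"linear":[0,-0.25,0],"roll":0},{"linear":[0,-0.25,0],"roll":0},{"linear":[0,-0.25,0],"roll":0},{"linear":[0,-0.25,0],"roll":0},{"linear":[0,-0.25,0],"roll":0},{"linear":[0,-0.2,0],"roll":0},{"linear":[0,-0.1,0],"roll":0}]'|grep -E "pos|ft"
python3 -m jog '[{"linear":[0,-0.05,0],"roll":0},{"linear":[0,0,0],"roll":0},{"linear":[0,0,0],"roll":0}]'|grep -E "pos|ft"
python3 - <<'E'
from h import *
c=optics.calibration("wrist"); im=optics.get_image("wrist")[:,:,::-1]; np.save("w5.npy",{"im":im,"c":c},allow_pickle=True)
cv2.imwrite("pics/w5.png",cv2.resize(im[70:270,130:380],None,fx=3,fy=3,interpolation=cv2.INTER_CUBIC))
E
```

```text
position: [0.4093, -0.1003, 0.1456]
ft_force: [-0.0, 0.7, -3.8]
position: [0.4092, -0.101, 0.1457]
ft_force: [-0.5, 0.0, -2.3]
```

View pics/w5.png

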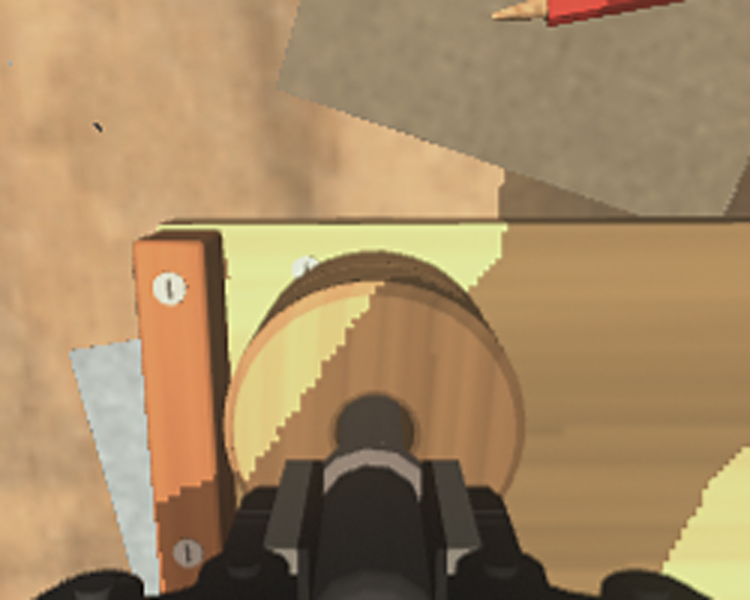

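The spacer has followed the pin. Its top spans crop columns 226-524, and the stop strip's inner top edge runs from (206,240) to about (219,470).

Run:
```python
from h import *
d=np.load("w5.npy",allow_pickle=True).item(); c=d["c"]
f=lambda u,v:(130+u/3-.33,70+v/3-.33)
th=np.radians(-1.517); R=np.array([[np.cos(th),-np.sin(th)],[np.sin(th),np.cos(th)]]); t=np.array([.46296,.0631])
J=lambda uv,z:((ray(c,uv,z)[:,:2]-t)@R*1000).round(1)
print("spacer L,R",J([f(226,425),f(524,425)],.08),"strip top edge",J([f(206,240),f(219,470)],.05),"front edge",J([f(600,221)],.02), "bore", J([f(373,430)],.08))
```

```text
spacer L,R [[ -48.9 -201.4]
 [ -49.  -127.7]] strip top edge [[ -90.8 -209.9]
 [ -24.2 -209.7]] front edge [[-93.  -96.1]] bore [[ -47.6 -165. ]]
```

```bash
python3 -m jog '[{"linear":[0,-0.06,0],"roll":0},{"linear":[0,-0.06,0],"roll":0},{"linear":[0,-0.03,0],"roll":0},{"linear":[0,0,0],"roll":0},{"linear":[0,0,0],"roll":0}]'|grep -E "pos|ft"
python3 -m jog '[{"linear":[0,-0.02,0],"roll":0},{"linear":[0,0,0],"roll":0},{"linear":[0,0,0],"roll":0}]'|grep -E "pos|ft"
python3 -m jog '[{"linear":[0,-0.02,0],"roll":0},{"linear":[0,0,0],"roll":0},{"linear":[0,0,0],"roll":0}]'|grep -E "pos|ft"
```

```text
position: [0.409, -0.107, 0.1456]
ft_force: [-0.3, 1.1, -1.6]
position: [0.409, -0.1078, 0.1456]
ft_force: [0.2, 2.2, -0.7]
position: [0.409, -0.1087, 0.1456]
ft_force: [0.1, 1.5, -1.8]
```

```bash
python3 -m jog '[{"linear":[0,-0.02,0],"roll":0},{"linear":[0,0,0],"roll":0},{"linear":[0,0,0],"roll":0}]'|grep -E "pos|ft"
python3 - <<'E'
from h import *
c=optics.calibration("wrist"); im=np.ascontiguousarray(optics.get_image("wrist")[:,:,::-1]); np.save("w6.npy",{"im":im,"c":c},allow_pickle=True); cv2.imwrite("pics/w6.png",im)
th=np.radians(-1.517); R=np.array([[np.cos(th),-np.sin(th)],[np.sin(th),np.cos(th)]]); t=np.array([.46296,.0631])
hs=cv2.cvtColor(im,cv2.COLOR_BGR2HSV).astype(int)
for v in (205,208,211): print(v,[tuple(hs[v,u]) for u in range(198,212)][::1])
print(((ray(c,[(205,211),(304,211)],.08)[:,:2]-t)@R*1000).round(1))
E
```

```text
position: [0.409, -0.1095, 0.1456]
ft_force: [0.3, 2.2, -2.3]
205 [(np.int64(12), np.int64(153), np.int64(219)), (np.int64(12), np.int64(150), np.int64(219)), (np.int64(12), np.int64(151), np.int64(219)), (np.int64(12), np.int64(151), np.int64(221)), (np.int64(12), np.int64(152), np.int64(222)), (np.int64(12), np.int64(151), np.int64(223)), (np.int64(12), np.int64(152), np.int64(222)), (np.int64(12), np.int64(154), np.int64(223)), (np.int64(15), np.int64(131), np.int64(218)), (np.int64(14), np.int64(131), np.int64(212)), (np.int64(14), np.int64(131), np.int64(203)), (np.int64(17), np.int64(121), np.int64(217)), (np.int64(23), np.int64(105), np.int64(224)), (np.int64(23), np.int64(106), np.int64(224))]
208 [(np.int64(12), np.int64(152), np.int64(218)), (np.int64(12), np.int64(153), np.int64(219)), (np.int64(12), np.int64(151), np.int64(219)), (np.int64(12), np.int64(152), np.int64(220)), (np.int64(12), np.int64(151), np.int64(221)), (np.int64(12), np.int64(152), np.int64(222)), (np.int64(12), np.int64(152), np.int64(223)), (np.int64(12), np.int64(149), np.int64(221)), (np.int64(15), n
[... 243 characters left out ...]
 np.int64(224))]
211 [(np.int64(12), np.int64(152), np.int64(217)), (np.int64(12), np.int64(153), np.int64(218)), (np.int64(12), np.int64(153), np.int64(219)), (np.int64(12), np.int64(153), np.int64(219)), (np.int64(12), np.int64(152), np.int64(221)), (np.int64(12), np.int64(152), np.int64(222)), (np.int64(12), np.int64(152), np.int64(222)), (np.int64(13), np.int64(150), np.int64(220)), (np.int64(15), np.int64(131), np.int64(216)), (np.int64(14), np.int64(130), np.int64(208)), (np.int64(14), np.int64(131), np.int64(197)), (np.int64(21), np.int64(110), np.int64(223)), (np.int64(23), np.int64(105), np.int64(225)), (np.int64(23), np.int64(105), np.int64(224))]
[[ -49.3 -209.9]
 [ -49.3 -136.5]]
```

```bash
python3 -m jog '[{"linear":[0,-0.02,0],"roll":0},{"linear":[0,0,0],"roll":0},{"linear":[0,0,0],"roll":0}]'|grep -E "pos|ft"
python3 -m jog '[{"linear":[0,-0.02,0],"roll":0},{"linear":[0,0,0],"roll":0},{"linear":[0,0,0],"roll":0}]'|grep -E "pos|ft"
```

```text
position: [0.409, -0.1103, 0.1456]
ft_force: [0.4, 1.3, -2.5]
position: [0.4088, -0.1107, 0.1456]
ft_force: [0.0, 3.6, -0.4]
```

That is contact: the force went up and the tool lagged. I relieve the side load, lift out and go to the middle spacer.

```bash
python3 -m jog '[{"linear":[0,0.06,0],"roll":0},{"linear":[0,0,0],"roll":0},{"linear":[0,0,-0.1],"roll":0},{"linear":[0,0,-0.3],"roll":0},{"linear":[0,0,-0.5],"roll":0},{"linear":[0,0,-0.4],"roll":0},{"linear":[0,0,-0.2],"roll":0},{"linear":[0,0.3,0],"roll":0},{"linear":[0,0.7,0],"roll":0},{"linear":[0,0.8,0],"roll":0},{"linear":[-0.07,0.8,0],"roll":0},{"linear":[0,0.8,0],"roll":0}]'|grep -E "pos|ft"
python3 -m jog '[{"linear":[0,0.8,0],"roll":0},{"linear":[0,0.6,0],"roll":0},{"linear":[0,0.3,0],"roll":0},{"linear":[0,0.06,0],"roll":0},{"linear":[0,0,0],"roll":0},{"linear":[0,0,0],"roll":0},{"linear":[0,0,0],"roll":0}]'|grep -E "pos|ft"
python3 - <<'E'
from h import *
c=optics.calibration("wrist"); im=np.ascontiguousarray(optics.get_image("wrist")[:,:,::-1]); np.save("w7.npy",{"im":im,"c":c},allow_pickle=True)
g=cv2.cvtColor(im,cv2.COLOR_BGR2GRAY)
cv2.imwrite("pics/w7.png",cv2.resize(im[90:290,30:400],None,fx=2,fy=2,interpolation=cv2.INTER_CUBIC))
E
```

```text
position: [0.4154, 0.0284, 0.2056]
ft_force: [1.3, -0.1, -0.9]
position: [0.4173, 0.0968, 0.2056]
ft_force: [-1.0, -0.7, -2.1]
```

View pics/w7.png

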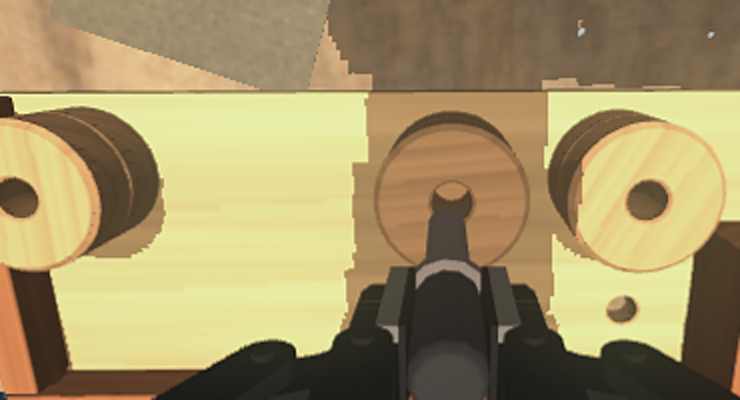

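The middle bore is at crop (452,201) with the tip at (447,212). The stopped spacer rests at the strip with its bore at (19,198). The through-bored one has its bore at (649,201), and the pin hole is at (622,309). That was my last picture, so I use numbers only from here.

```bash
cat >> h.py <<'E'
th=np.radians(-1.517); R=np.array([[np.cos(th),-np.sin(th)],[np.sin(th),np.cos(th)]]); t=np.array([.46296,.0631])
def J(c,uv,z): return ((ray(c,uv,z)[:,:2]-t)@R*1000).round(1)
def tcp(): return ((env.observe()["position"][:2]-t)@R*1000).round(1)
E
python3 - <<'E'
from h import *
d=np.load("w7.npy",allow_pickle=True).item(); c=d["c"]; f=lambda u,v:(30+u/2-.25,90+v/2-.25)
print("s2,s1,s3",J(c,[f(452,201),f(649,201),f(19,198)],.08).tolist(),"tip",J(c,[f(447,212)],.099),"hole",J(c,[f(622,309)],.02),"tcp",tcp())
E
```

```text
s2,s1,s3 [[-45.8, 34.6], [-45.7, 128.5], [-47.4, -170.8]] tip [[-46.   32.2]] hole [[ 40.9 141.5]] tcp [-46.5  32.4]
```

```bash
python3 -m jog '[{"linear":[0,0.06,0],"roll":0},{"linear":[0,0,0.3],"roll":0},{"linear":[0,0,0.3],"roll":0},{"linear":[0,0,0.2],"roll":0},{"linear":[0,0,0.2],"roll":0},{"linear":[0,0,0],"roll":0},{"linear":[0,0,0],"roll":0}]'|grep -E "pos|ft"
python3 -m jog '[{"linear":[0,0,0.2],"roll":0},{"linear":[0,0,0.2],"roll":0},{"linear":[0,0,0.1],"roll":0},{"linear":[0,0,0.04],"roll":0},{"linear":[0,0,0],"roll":0},{"linear":[0,0,0],"roll":0}]'|grep -E "pos|ft"
python3 -m jog '[{"linear":[0,0,0.04],"roll":0},{"linear":[0,0,0],"roll":0},{"linear":[0,0,0],"roll":0}]'|grep -E "pos|ft"
python3 -m jog '[{"linear":[0,0,0.03],"roll":0},{"linear":[0,0,0],"roll":0},{"linear":[0,0,0],"roll":0}]'|grep -E "pos|ft"
```

```text
position: [0.4173, 0.0999, 0.1656]
ft_force: [0.7, -0.2, -3.7]
position: [0.4174, 0.1, 0.1441]
ft_force: [-0.1, -0.7, -2.5]
position: [0.4174, 0.1, 0.1426]
ft_force: [0.5, 0.2, -1.9]
position: [0.4179, 0.1, 0.1423]
ft_force: [-2.8, 0.3, 9.6]
```

The middle spacer is stopped too. I drag it diagonally to the back lane, clear of the first, then right.

```bash
python3 -m jog '[{"linear":[0,0,-0.12],"roll":0},{"linear":[-0.05,-0.06,0],"roll":0},{"linear":[-0.12,-0.16,0],"roll":0},{"linear":[-0.2,-0.25,0],"roll":0},{"linear":[-0.2,-0.25,0],"roll":0},{"linear":[-0.25,-0.3,0],"roll":0},{"linear":[-0.25,-0.3,0],"roll":0},{"linear":[-0.25,-0.3,0],"roll":0},{"linear":[-0.25,-0.3,0],"roll":0},{"linear":[-0.25,-0.3,0],"roll":0},{"linear":[-0.15,-0.25,0],"roll":0},{"linear":[-0.05,-0.15,0],"roll":0}]'|grep -E "pos|ft"
python3 -m jog '[{"linear":[0,0,0],"roll":0},{"linear":[0,0,0],"roll":0}]'|grep -E "pos|ft"
python3 - <<'E'
from h import *
print(tcp()); c=optics.calibration("wrist"); im=np.ascontiguousarray(optics.get_image("wrist")[:,:,::-1]); cv2.imwrite("pics/w8.png",im)
# expected px of spacer top left/right edges, if centred on the tcp
p=tcp()/1000
for s in(-38,38): 
    w=R@(p+[0,s/1000])+t; print(s,proj(c,[*w,.08]).round(1))
g=cv2.cvtColor(im,cv2.COLOR_BGR2GRAY); v=205; print([int(x) for x in g[v,185:225]],[int(x) for x in g[v,285:325]])
E
```

```text
position: [0.4965, -0.0085, 0.1459]
ft_force: [0.3, 1.9, -2.0]
position: [0.4952, -0.0071, 0.1459]
ft_force: [0.6, 0.3, -2.2]
[ 34.1 -69.3]
-38 [[202.8 210.5]]
38 [[305.3 210.5]]
[218, 218, 218, 218, 218, 218, 218, 218, 218, 218, 218, 218, 218, 218, 218, 218, 220, 212, 125, 106, 105, 117, 127, 128, 127, 127, 127, 128, 128, 128, 129, 129, 129, 129, 128, 129, 130, 130, 130, 131] [133, 133, 133, 133, 133, 133, 133, 134, 134, 134, 134, 134, 134, 129, 114, 112, 110, 132, 141, 141, 141, 141, 141, 141, 141, 141, 141, 141, 141, 141, 141, 141, 141, 141, 142, 141, 142, 142, 142, 142]
```

The spacer follows well. Now right to the strip.

```bash
python3 -m jog '[{"linear":[0,-0.1,0],"roll":0},{"linear":[0,-0.2,0],"roll":0},{"linear":[0,-0.25,0],"roll":0},{"linear":[0,-0.3,0],"roll":0},{"linear":[0,-0.3,0],"roll":0},{"linear":[0,-0.3,0],"roll":0},{"linear":[0,-0.3,0],"roll":0},{"linear":[0,-0.25,0],"roll":0},{"linear":[0,-0.2,0],"roll":0},{"linear":[0,-0.1,0],"roll":0},{"linear":[0,-0.07,0],"roll":0},{"linear":[0,0,0],"roll":0}]'|grep -E "pos|ft"
python3 -m jog '[{"linear":[0,-0.04,0],"roll":0},{"linear":[0,0,0],"roll":0},{"linear":[0,0,0],"roll":0}]'|grep -E "pos|ft"
python3 - <<'E'
from h import *
print(tcp()); c=optics.calibration("wrist"); im=np.ascontiguousarray(optics.get_image("wrist")[:,:,::-1])
hs=cv2.cvtColor(im,cv2.COLOR_BGR2HSV)
for v in(205,209): print([int(x) for x in hs[v,194:214,0]],[int(x) for x in hs[v,194:214,2]],[int(x) for x in hs[v,290:320,2]])
print(J(c,[(203,209),(302,209)],.08).tolist())
E
```

```text
position: [0.4928, -0.1021, 0.146]
ft_force: [-0.4, -0.2, -1.8]
position: [0.4928, -0.103, 0.146]
ft_force: [-0.2, -0.5, -2.3]
[  34.2 -165.3]
[12, 12, 12, 12, 12, 12, 11, 12, 13, 14, 14, 14, 15, 15, 15, 16, 21, 22, 22, 22] [216, 217, 217, 219, 224, 216, 199, 108, 73, 73, 73, 65, 205, 220, 218, 218, 227, 228, 228, 228] [166, 166, 167, 165, 166, 167, 166, 166, 166, 166, 168, 154, 140, 138, 137, 162, 170, 170, 171, 171, 171, 171, 171, 171, 171, 171, 171, 171, 171, 171]
[12, 12, 12, 12, 12, 12, 12, 12, 13, 12, 14, 14, 14, 15, 14, 21, 22, 22, 22, 22] [216, 216, 217, 218, 223, 222, 201, 131, 78, 71, 68, 130, 218, 217, 212, 226, 229, 228, 228, 228] [172, 172, 172, 172, 171, 171, 172, 172, 172, 172, 172, 174, 146, 140, 138, 151, 169, 172, 172, 171, 171, 171, 171, 171, 172, 171, 171, 172, 172, 172]
[[32.9, -202.7], [32.9, -129.3]]
```

```bash
python3 -m jog '[{"linear":[0,-0.06,0],"roll":0},{"linear":[0,-0.06,0],"roll":0},{"linear":[0,-0.04,0],"roll":0},{"linear":[0,0,0],"roll":0},{"linear":[0,0,0],"roll":0}]'|grep -E "pos|ft"
python3 -m jog '[{"linear":[0,-0.03,0],"roll":0},{"linear":[0,0,0],"roll":0},{"linear":[0,0,0],"roll":0}]'|grep -E "pos|ft"
python3 -m jog '[{"linear":[0,-0.03,0],"roll":0},{"linear":[0,0,0],"roll":0},{"linear":[0,0,0],"roll":0}]'|grep -E "pos|ft"
```

```text
position: [0.4926, -0.1099, 0.146]
ft_force: [-0.6, -0.3, -2.5]
position: [0.4925, -0.1109, 0.146]
ft_force: [0.4, 0.5, -2.7]
position: [0.4925, -0.1119, 0.146]
ft_force: [0.6, 2.9, -1.4]
```

```bash
python3 -m jog '[{"linear":[0,-0.03,0],"roll":0},{"linear":[0,0,0],"roll":0},{"linear":[0,0,0],"roll":0}]'|grep -E "time|pos|ft"; python3 -c "
from h import *
print(tcp(),env.observe()['ft_force'].round(2),env.observe()['tool_rot'].round(4).tolist())"
```

```text
time_s: 20.13
position: [0.4925, -0.1126, 0.1461]
ft_force: [0.2, 5.6, 0.4]
[  34.2 -174.8] [0.23 5.6  0.44] [[-0.9997, 0.0264, 0.0001], [0.0264, 0.9996, 0.0016], [-0.0, 0.0016, -1.0]]
```

Both stopped spacers are at the strip. I relieve, lift out and return to the through-bored one.

```bash
python3 -m jog '[{"linear":[0,0.06,0],"roll":0},{"linear":[0,0,0],"roll":0},{"linear":[0,0,-0.1],"roll":0},{"linear":[0,0,-0.3],"roll":0},{"linear":[0,0,-0.5],"roll":0},{"linear":[0,0,-0.4],"roll":0},{"linear":[0,0,-0.2],"roll":0},{"linear":[0.1,0.3,0],"roll":0},{"linear":[0.2,0.7,0],"roll":0},{"linear":[0.2,0.8,0],"roll":0},{"linear":[0.2,0.8,0],"roll":0},{"linear":[0.2,0.8,0],"roll":0}]'|grep -E "pos|ft"
python3 -m jog '[{"linear":[0.2,0.8,0],"roll":0},{"linear":[0.2,0.8,0],"roll":0},{"linear":[0.2,0.8,0],"roll":0},{"linear":[0.2,0.8,0],"roll":0},{"linear":[0.2,0.6,0],"roll":0},{"linear":[0.09,0.3,0],"roll":0},{"linear":[0,0,0],"roll":0},{"linear":[0,0,0],"roll":0},{"linear":[0,0,0],"roll":0}]'|grep -E "pos|ft"
python3 - <<'E'
from h import *
print(tcp()); c=optics.calibration("wrist"); im=np.ascontiguousarray(optics.get_image("wrist")[:,:,::-1]); np.save("w9.npy",{"im":im,"c":c},allow_pickle=True)
P=proj(c,[*(R@[-.0457,.1285]+t),.08])[0]; print("bore px exp",P)
g=cv2.cvtColor(im,cv2.COLOR_BGR2GRAY); u,v=P.round().astype(int)
for r in range(v-12,v+14,2): print(r,[int(x) for x in g[r,u-16:u+17]])
E
```

```text
position: [0.4588, 0.0278, 0.2053]
ft_force: [0.3, 0.4, -1.9]
position: [0.4207, 0.1907, 0.2056]
ft_force: [-0.1, -0.7, -2.3]
[-45.6 126.4]
bore px exp [255.69069597 189.48472334]
177 [139, 140, 143, 145, 143, 141, 134, 128, 129, 129, 130, 132, 133, 134, 135, 137, 138, 140, 143, 144, 142, 140, 136, 135, 139, 141, 143, 144, 144, 144, 144, 143, 138]
179 [140, 143, 143, 142, 140, 133, 128, 128, 130, 132, 124, 112, 108, 118, 120, 121, 122, 118, 120, 114, 119, 129, 135, 140, 142, 143, 143, 144, 144, 144, 142, 136, 134]
181 [142, 143, 142, 139, 132, 128, 129, 121, 109, 118, 132, 135, 138, 138, 138, 137, 137, 138, 139, 137, 136, 130, 106, 115, 135, 144, 144, 144, 145, 141, 135, 134, 135]
183 [143, 142, 137, 131, 128, 126, 112, 86, 123, 103, 97, 122, 139, 140, 140, 140, 140, 141, 142, 115, 88, 105, 114, 85, 109, 131, 143, 145, 140, 134, 135, 136, 136]
185 [141, 137, 129, 127, 121, 110, 86, 69, 69, 79, 105, 130, 117, 115, 108, 107, 102, 101, 126, 132, 114, 87, 70, 65, 70, 91, 112, 135, 134, 134, 135, 136, 137]
187 [135, 128, 126, 130, 112, 92, 70, 68, 70, 68, 68, 70, 76, 82, 83, 90, 91, 78, 7
[... 424 characters left out ...]
1, 71, 72, 72, 71, 70, 71, 70, 71, 71, 70, 69, 65, 92, 109, 128, 137, 137, 138, 137, 139]
195 [130, 132, 133, 133, 132, 123, 116, 84, 70, 69, 70, 71, 69, 70, 70, 70, 70, 72, 71, 71, 71, 70, 68, 65, 102, 111, 126, 136, 137, 136, 137, 139, 141]
197 [132, 133, 132, 132, 136, 127, 82, 68, 69, 69, 69, 70, 69, 69, 69, 70, 70, 71, 70, 69, 68, 82, 103, 109, 114, 131, 138, 138, 136, 138, 139, 141, 143]
199 [132, 132, 132, 136, 110, 71, 66, 69, 69, 69, 70, 69, 70, 69, 69, 70, 69, 71, 70, 71, 67, 77, 118, 133, 137, 136, 136, 135, 138, 140, 141, 143, 143]
201 [131, 131, 134, 140, 94, 68, 67, 69, 70, 69, 70, 68, 70, 70, 69, 69, 70, 70, 70, 70, 69, 65, 95, 133, 137, 135, 136, 138, 139, 141, 142, 142, 141]
```

```bash
python3 -m jog '[{"linear":[0,0.06,0],"roll":0},{"linear":[0,0,0.3],"roll":0},{"linear":[0,0,0.3],"roll":0},{"linear":[0,0,0.2],"roll":0},{"linear":[0,0,0.2],"roll":0},{"linear":[0,0,0.2],"roll":0},{"linear":[0,0,0.2],"roll":0},{"linear":[0,0,0.2],"roll":0},{"linear":[0,0,0.2],"roll":0},{"linear":[0,0,0],"roll":0},{"linear":[0,0,0],"roll":0}]'|grep -E "pos|ft"
python3 -m jog '[{"linear":[-0.05,0,0],"roll":0},{"linear":[-0.1,0,0],"roll":0},{"linear":[-0.2,0,0],"roll":0},{"linear":[-0.25,0,0],"roll":0},{"linear":[-0.25,0.05,0],"roll":0},{"linear":[-0.25,0.05,0],"roll":0},{"linear":[-0.25,0.05,0],"roll":0},{"linear":[-0.25,0.05,0],"roll":0},{"linear":[-0.2,0.05,0],"roll":0},{"linear":[-0.1,0,0],"roll":0},{"linear":[0,0,0],"roll":0},{"linear":[0,0,0],"roll":0}]'|grep -E "pos|ft"
python3 -c "
from h import *
print(tcp())"
```

```text
position: [0.421, 0.1935, 0.1337]
ft_force: [0.3, -0.7, -2.4]
position: [0.4975, 0.2015, 0.134]
ft_force: [0.4, -0.0, -2.1]
[ 30.9 139.3]
```

```bash
python3 -m jog '[{"linear":[-0.1,0,0],"roll":0},{"linear":[-0.1,0,0],"roll":0},{"linear":[-0.04,0,0],"roll":0},{"linear":[0,0,0],"roll":0},{"linear":[0,0,0],"roll":0}]'|grep -E "pos|ft"
python3 -m jog '[{"linear":[-0.04,0,0],"roll":0},{"linear":[0,0,0],"roll":0},{"linear":[0,0,0],"roll":0}]'|grep -E "pos|ft"
python3 -m jog '[{"linear":[-0.02,0,0],"roll":0},{"linear":[0,0,0],"roll":0},{"linear":[0,0,0],"roll":0}]'|grep -E "pos|ft"
python3 -c "
from h import *
print(tcp())"
```

```text
position: [0.507, 0.2013, 0.134]
ft_force: [-0.7, 0.1, -2.6]
position: [0.5083, 0.2013, 0.134]
ft_force: [-1.7, 0.6, -1.5]
position: [0.509, 0.2013, 0.134]
ft_force: [-2.3, -0.2, -1.3]
[ 42.4 139.3]
```

```bash
python3 -m jog '[{"linear":[-0.03,0,0],"roll":0},{"linear":[0,0,0],"roll":0},{"linear":[0,0,0],"roll":0}]'|grep -E "pos|ft"
python3 -m jog '[{"linear":[-0.03,0,0],"roll":0},{"linear":[0,0,0],"roll":0},{"linear":[0,0,0],"roll":0}]'|grep -E "pos|ft"
python3 -c "
from h import *
print(tcp())"
```

```text
position: [0.5097, 0.2013, 0.134]
ft_force: [-5.7, 0.3, 1.4]
position: [0.5103, 0.2013, 0.134]
ft_force: [-7.2, 1.2, 2.1]
[ 43.7 139.4]
```

```bash
python3 -m jog '[{"linear":[0.04,0,0],"roll":0},{"linear":[0,0.06,0],"roll":0},{"linear":[0,0.06,0],"roll":0},{"linear":[0,0,0],"roll":0},{"linear":[0,0,0],"roll":0}]'|grep -E "pos|ft"
python3 -m jog '[{"linear":[0,0.03,0],"roll":0},{"linear":[0,0,0],"roll":0},{"linear":[0,0,0],"roll":0}]'|grep -E "pos|ft"
python3 -m jog '[{"linear":[0,0.02,0],"roll":0},{"linear":[0,0,0],"roll":0},{"linear":[0,0,0],"roll":0}]'|grep -E "pos|ft"
python3 -c "
from h import *
print(tcp())"
```

```text
position: [0.5098, 0.2061, 0.1338]
ft_force: [-4.1, -0.5, -0.8]
position: [0.5098, 0.207, 0.1338]
ft_force: [-4.7, -2.7, -2.7]
position: [0.5099, 0.2073, 0.1338]
ft_force: [-4.5, -4.7, -2.7]
[ 43.1 145.4]
```

The spacer is seated in the corner: both contacts were felt. I shift the pin over the hole and feel down.

```bash
python3 -m jog '[{"linear":[0.06,-0.045,0],"roll":0},{"linear":[0,-0.045,0],"roll":0},{"linear":[0,0,0],"roll":0},{"linear":[0,0,0],"roll":0}]'|grep -E "pos|ft"
python3 -m jog '[{"linear":[0,0,0.1],"roll":0},{"linear":[0,0,0.1],"roll":0},{"linear":[0,0,0.03],"roll":0},{"linear":[0,0,0],"roll":0},{"linear":[0,0,0],"roll":0}]'|grep -E "time|pos|ft"
python3 -c "
from h import *
print(tcp())"
```

```text
position: [0.5082, 0.2045, 0.1343]
ft_force: [-0.2, -0.4, -2.4]
time_s: 26.93
position: [0.5077, 0.2045, 0.1247]
ft_force: [0.3, 0.1, -3.3]
[ 41.  142.5]
```

```bash
python3 -m jog '[{"linear":[0,0,0.05],"roll":0},{"linear":[0,0,0.05],"roll":0},{"linear":[0,0,0],"roll":0},{"linear":[0,0,0],"roll":0}]'|grep -E "pos|ft"
python3 -m jog '[{"linear":[0,0,0.05],"roll":0},{"linear":[0,0,0.05],"roll":0},{"linear":[0,0,0],"roll":0},{"linear":[0,0,0],"roll":0}]'|grep -E "pos|ft"
```

```text
position: [0.5076, 0.2045, 0.1207]
ft_force: [0.3, 0.6, -3.1]
position: [0.5075, 0.2045, 0.1166]
ft_force: [-0.8, -0.4, -2.5]
```

Going in freely. Now the last 6 mm.

```bash
python3 -m jog '[{"linear":[0,0,0.05],"roll":0},{"linear":[0,0,0.05],"roll":0},{"linear":[0,0,0],"roll":0},{"linear":[0,0,0],"roll":0}]'|grep -E "pos|ft"
python3 -m jog '[{"linear":[0,0,0.04],"roll":0},{"linear":[0,0,0],"roll":0},{"linear":[0,0,0],"roll":0}]'|grep -E "pos|ft"
```

```text
position: [0.5075, 0.2045, 0.1126]
ft_force: [-0.6, -1.0, -2.7]
position: [0.5075, 0.2045, 0.1111]
ft_force: [-1.2, 0.3, -2.7]
```

```bash
python3 -m jog '[{"linear":[0,0,0.03],"roll":0},{"linear":[0,0,0],"roll":0},{"linear":[0,0,0],"roll":0}]'|grep -E "pos|ft"
python3 -m jog '[{"linear":[0,0,0.02],"roll":0},{"linear":[0,0,0],"roll":0},{"linear":[0,0,0],"roll":0}]'|grep -E "pos|ft"
```

```text
position: [0.5076, 0.2045, 0.1106]
ft_force: [-2.3, -0.1, 4.8]
position: [0.5077, 0.2045, 0.1105]
ft_force: [-5.6, -0.4, 12.5]
```

The collar is seated: contact at TCP 0.1106, exactly the height it had on the block. I relieve, release and withdraw.

```bash
python3 -m jog '[{"linear":[0,0,-0.03],"roll":0},{"linear":[0,0,0],"roll":0}]'|grep -E "pos|ft"
python3 -m jog '[{"linear":[0,0,0],"roll":0},{"linear":[0,0,0],"roll":0},{"linear":[0,0,0],"roll":0},{"linear":[0,0,0],"roll":0},{"linear":[0,0,0],"roll":0},{"linear":[0,0,0],"roll":0},{"linear":[0,0,0],"roll":0},{"linear":[0,0,0],"roll":0}]' 1|grep -E "pos|ft|grip"
python3 -m jog '[{"linear":[0,0,-0.1],"roll":0},{"linear":[0,0,-0.3],"roll":0},{"linear":[0,0,-0.5],"roll":0},{"linear":[0,0,-0.6],"roll":0},{"linear":[0,0,-0.6],"roll":0},{"linear":[0,0,-0.6],"roll":0},{"linear":[0,0,-0.6],"roll":0},{"linear":[0,0,-0.3],"roll":0},{"linear":[0,0,0],"roll":0},{"linear":[0,0,0],"roll":0},{"linear":[0,0,0],"roll":0}]'|grep -E "time|pos|ft|grip"
python3 - <<'E'
from h import *
c=optics.calibration("wrist"); im=np.ascontiguousarray(optics.get_image("wrist")[:,:,::-1]); np.save("w10.npy",{"im":im,"c":c},allow_pickle=True); cv2.imwrite("pics/w10.png",im)
hs=cv2.cvtColor(im,cv2.COLOR_BGR2HSV).astype(int)
# dark blob = handle; compare with projections at handle top z=.13 and foot z=.086
q=lambda x,y,z:proj(c,[*(R@[x/1000,y/1000]+t),z])[0]
a,b=q(41,142,.13),q(41,142,.086); print("handle top exp",a,"collar exp",b)
m=(hs[:,:,2]<90).astype(np.uint8); m[:,:]*=1; x0,y0=(a-30).astype(int); sub=m[y0-20:y0+50,x0:x0+60]
n,l,st,ce=cv2.connectedComponentsWithStats(sub); 
for i in range(1,n):
    if st[i,4]>60: print("blob",st[i],ce[i]+[x0,y0-20])
print("spacer top corner edges exp", [q(42+dx,144+dy,.08).round(1).tolist() for dx,dy in((-38,0),(0,-38),(0,38))])
E
```

```text
position: [0.5076, 0.2045, 0.1106]
ft_force: [-2.6, 0.0, 4.6]
position: [0.5077, 0.2045, 0.1104]
ft_force: [-0.3, 1.0, -0.1]
grip_width: 0.0852
gripper_force: 0.0
time_s: 30.43
position: [0.5072, 0.2044, 0.2533]
ft_force: [0.1, -0.0, 0.2]
grip_width: 0.0851
gripper_force: 0.0
handle top exp [253.07553547 190.90732976] collar exp [253.1701497  180.28330784]
blob [  8   3  40  13 116] [251.99137931 146.25      ]
blob [ 21  35  20  28 455] [253.74285714 188.85054945]
spacer top corner edges exp [[255.0, 145.9], [221.2, 179.9], [288.7, 179.9]]
```

```bash
python3 - <<'E'
from h import *
d=np.load("w10.npy",allow_pickle=True).item(); g=cv2.cvtColor(d["im"],cv2.COLOR_BGR2GRAY)
print([int(x) for x in g[180,212:232]],[int(x) for x in g[180,280:300]],[int(x) for x in g[138:156,240]])
E
python3 -m jog '[{"linear":[0.1,-0.4,0],"roll":0},{"linear":[0.1,-0.7,0],"roll":0},{"linear":[0.1,-0.8,0],"roll":0},{"linear":[0.1,-0.8,0],"roll":0},{"linear":[0.1,-0.8,0],"roll":0},{"linear":[0.1,-0.8,0],"roll":0},{"linear":[0.1,-0.8,0],"roll":0},{"linear":[0.1,-0.8,0],"roll":0},{"linear":[0.1,-0.8,0],"roll":0},{"linear":[0.1,-0.8,0],"roll":0},{"linear":[0,-0.3,0],"roll":0},{"linear":[0,0,0],"roll":0}]'>/dev/null
python3 -m jog '[{"linear":[0,0,0],"roll":0},{"linear":[0,0,0],"roll":0},{"linear":[0,0,0],"roll":0}]'|grep -E "time|pos"
python3 - <<'E'
from h import *
c=optics.calibration("wrist"); im=np.ascontiguousarray(optics.get_image("wrist")[:,:,::-1]); np.save("w11.npy",{"im":im,"c":c},allow_pickle=True); cv2.imwrite("pics/w11.png",im)
print(tcp()); q=lambda x,y,z:proj(c,[*(R@[x/1000,y/1000]+t),z])[0]
g=cv2.cvtColor(im,cv2.COLOR_BGR2GRAY); hs=cv2.cvtColor(im,cv2.COLOR_BGR2HSV)
for x in(-48,34):
    p=q(x,-172,.08); u,v=p.round().astype(int); r=38*271/(c["T"][2,3]-.08)/1000
    L,Rr,S=q(x,-210,.08),q(x,-134,.08),q(x,-210,.05); print("exp centre",p.round(1),"L,R",L.round(1),Rr.round(1),"strip",S.round(1))
    a,b=int(L[0]),int(Rr[0]); print([int(k) for k in hs[v,a-12:a+10,0]],[int(k) for k in g[v,a-12:a+10]],"R",[int(k) for k in g[v,b-10:b+10]])
    print("bore row",[int(k) for k in g[v,u-16:u+17]])
E
```

```text
[141, 141, 141, 141, 141, 141, 141, 141, 143, 126, 104, 106, 125, 121, 117, 119, 120, 123, 127, 130] [126, 124, 122, 122, 122, 123, 105, 102, 64, 84, 144, 148, 144, 142, 140, 139, 139, 137, 136, 137] [129, 129, 129, 130, 130, 130, 129, 133, 87, 62, 63, 62, 89, 106, 106, 114, 128, 129]
time_s: 31.73
position: [0.4595, -0.1051, 0.2542]
[   1.1 -168.3]
exp centre [250.1 133.8] L,R [214.8 133.7] [285.3 133.9] strip [218.3 132.1]
[11, 13, 13, 13, 12, 12, 12, 12, 12, 12, 12, 12, 13, 14, 14, 22, 24, 24, 24, 25, 25, 24] [148, 162, 163, 161, 158, 157, 157, 157, 159, 159, 160, 160, 162, 162, 153, 195, 201, 200, 201, 202, 202, 200] R [198, 205, 207, 206, 205, 204, 198, 172, 168, 198, 216, 148, 130, 132, 132, 133, 133, 132, 132, 133]
bore row [206, 203, 202, 204, 198, 174, 105, 67, 122, 128, 126, 125, 125, 129, 132, 129, 132, 136, 140, 140, 140, 139, 141, 127, 109, 150, 192, 194, 202, 207, 209, 207, 206]
exp centre [250.2 206. ] L,R [217.4 205.9] [283. 206.] strip [220.4 198.3]
[50, 11, 12, 12, 11, 12, 12, 12, 12, 11, 11, 12, 11, 14, 14, 18, 21, 21, 21, 21, 21, 21] [179, 156, 156, 154, 152, 150, 147, 144, 146, 148, 148, 147, 148, 162, 159, 180, 192, 193, 193, 193, 193, 193] R [129, 129, 128, 128, 127, 128, 127, 128, 111, 103, 112, 133, 134, 134, 135, 134, 135, 135, 134, 134]
bore row [127, 127, 128, 128, 127, 128, 130, 113, 85, 67, 64, 65, 64, 63, 65, 71, 78, 73, 72, 63, 63, 64, 63, 60, 85, 116, 131, 132, 132, 131, 131, 131, 129]
```

The edges of all three spacers match their seated positions within about 1 mm, so I hand the job in.

```bash
python3 -c "
from rig import env
print(env.close_job())"
```

```text
the job is handed in; nothing more can be done
None
```

I handed the job in at about 32 s: the left spacer is the through-bored one and stands in the corner with the pin home and its collar on the spacer, and the two stopped ones are against the stop strip.

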